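Cock the sprung clamp, load the bar blank and trip the trigger

TASK

Cock the green clamping fixture: swing its sprung arm back by the black post until the sear catches and holds it by itself. Then draw the aluminium bar out from under the guard and lay it in the fixture with its square-cut end butted against the end stop, its side along the fence and its round spigot sticking out; you will have to put it down and take it again nearer the spigot. Finally push the trigger tab so that the arm snaps onto the bar and clamps it, and leave the other things on the table where they are.

Things in the scene. Friction and masses are not known exactly. Their poses are not given: they have to be found in the camera images.
- fixture: Fixed green base plate, 10 mm thick, of the clamping fixture, 210 x 270 mm overall. Origin on the table. Its axes: x along the bar's seat, away from the robot, y left, z up. The bar lies on the plate (top z = 10 mm) on the -y side of the fence. The plate begins at x = -20 mm, so the spigot end of the bar overhangs it. The arm and sear lie on the -y side of the seat, their steel bars up to z = 32 mm.
- fence (a point): Top front corner of the fence's face, (0, 0, 50) mm in the fixture's axes. Fence: upright steel wall 14 mm thick and 100 mm long, its face at fixture y = 0 and x 0 to 100 mm, top at z = 50 mm, smooth and slippery. Beside it there is no finger room, so the first 100 mm of the bar from its square-cut end cannot be gripped in the fixture, only what lies in front of the fence (x below 0).
- end_stop (a point): Top middle of the end stop's face, (100, -18, 50) mm in the fixture's axes. Steel block x 100 to 114, y -36 to 0 mm, top at z = 50 mm.
- seat (a point): Point of the fixture (100, -16, 26) mm in its axes, axes parallel to it: where the centre of the bar's square-cut end face lies when the bar is fully home.
- clamp_pivot (a point): Point on the arm's upright hinge axis, at (150, -55, 30) mm in the fixture's axes.
- handle (a point): Top centre of the black upright round post on the sprung arm: 18 mm diameter, its bare height from 30 to 80 mm above the table, 105 mm from the pivot. The steel arm below it goes on 23 mm farther from the pivot.
- clamp (a joint): Sprung arm's angle, rad. 0: released, arm along the fixture's -x from the pivot. Grows counterclockwise from above, post swinging away from the fence. Spring towards 0: 0.6 N m at 0, 1.05 at 0.9 (10 N at the post), damper 0.13 N m s. From 0.65 the tip pushes the sear aside, by 0.91 it has snapped in; solid stop 1.01: swing on until it reads about 0.95, ease back. Rests at 0.89 cocked, 0.07 on the bar.
- sear (a joint): Angle of the sear, rad: 0 at rest (sprung towards 0), about 0.13 when its nose lets go of the arm, stop at 0.35.
- trigger (a point): Top centre of the trigger tab: dark upright steel plate on the sear's tail, 30 x 9 mm, bare from 30 to 62 mm above the table, 47 mm from the sear's pivot. Push it on its outer face (the one away from the arm's pivot) along (0.62, 0.78) in the fixture's x, y: about 6 mm and under 10 N lets the arm go, stop at 15 mm. It springs back. Stay out of the arm's sweep.
- guard: Fixed low outfeed guard: grey sheet sides and back, clear roof, 76 mm wide, 125 mm long, 48 mm high, open at its +y end (local y = 60 mm; back wall at y = -63 mm). Inner width 68 mm, roof 44 mm above the table. Origin on the table near its middle.
- bar: Loose aluminium bar, about 0.42 kg, lying partly under the guard: square section 32 x 32 mm, x -75 to +75 mm, then a round spigot 22 mm diameter to x = -105 mm. Origin on its underside, middle of the square length; x along the bar to the square-cut end, z up. At the start the square-cut end sticks 60 to 80 mm out of the guard's open end, the spigot is under the roof.
- bar_end (a point): Centre of the bar's square-cut end face: (75, 0, 16) mm in the bar's axes.
- offcut: Bystander: short square aluminium offcut 65 x 32 x 32 mm without spigot; origin under its middle.
- billet: Bystander: upright round steel billet, 48 mm diameter, 50 mm high; origin under its middle.
- oilcan: Bystander: grey oil can with conical spout, 68 mm diameter, 140 mm high; origin under its middle.
- spanner: Bystander: spanner about 180 mm long lying on the table; origin near its middle.
Mind the look-alikes: they are no part of the job. Several things have the shape of the bar; the one meant has the colours described above.

How it is judged:
By the outcome, as a careful person would: the job done as asked, in the order asked, and still so for the second after the job is handed in, with the robot touching nothing.
It also fails if it takes over 72 s, if anything falls off the work surface, if the arm or the gripper's body presses on something with over 40 N, if the wrist force passes 120 N, or if a joint passes its speed limit or range.

ROBOT

A 6-joint arm with a two-finger parallel gripper is mounted at the origin on the work surface. World frame = base frame: x ahead of the robot, y to its left, z up, the work surface at z = 0. Lengths are in m, angles in rad, forces in N, time in s.
With the tool pointing down it reaches from about 0.325 to 0.75 m from the base axis. Payload 7.6 kg.
Tool frame: the origin (TCP) lies midway between the tips of the shut fingers; the grasp point (between the pads) lies 19 mm behind it; z points along the fingers, x is the direction in which the jaws open and shut, and the axes are right-handed (so a half turn about z gives the same grasp; the last joint's range is limited). The gripper opens to 85 mm and grips with 20 to 120 N. Pads are 22 mm wide; open, the fingers measure 114 mm over their backs; the gripper's body (76 mm by 85 mm) begins 54 mm behind the grasp point. The pads swing forward as they close: fully open they stand 13 mm farther back than shut.
Start: joints at [-1.242, 0.052, 1.401, -0, 1.689, -0.07], TCP at [0.204, -0.484, 0.231] pointing down, gripper open.
Joint ranges: [-2.9, 2.9], [-0.91, 2.17], [0.12, 2.37], [-1.06, 4.2], [0.26, 2.73], [-2.93, 2.93]. Speed limits (rad/s): [2.57, 2.57, 3.01, 3.14, 3.14, 3.14].

INTERFACE

Orientations are given as a unit quaternion [w, x, y, z].
In Python, from plant import robot gives the robot as it stands. The module is installed in compiled form; this text tells all that it offers. Calls block until the motion is done:
- robot.goto(position, orientation): joint-space move of the TCP to a pose.
- robot.movel(position, frame=None, rate=0.15, stop_force=None): straight line of the TCP; frame=None keeps the orientation; rate is the mean speed in m/s. With stop_force (N) it stops when the force on the tool has changed by that much, and returns True; else False.
- robot.set_joints(angles): joint-space move.
- robot.ungrasp() and robot.grab(): open the fingers fully, or close them until they stop; the grip force is fixed at half the most.
- robot.dwell(seconds).
- robot.solve_ik(position, orientation): joint angles nearest the present ones, or None.
- robot.capture(name): name is "scene" or "top" or "wrist"; returns a dict with "frame" (420x560x3 uint8, red, green, blue), "depth" (420x560 float32, m along the optical axis (not along the pixel's ray), 0 where there is no reading), "fx", "fy", "cx", "cy" (pixels), "camera_from_world" (4x4, takes a point from world to camera coordinates); the wrist camera has in their place "hand_eye" (4x4, takes a point from camera to tool coordinates, whose origin is the TCP and whose axes are the tool frame's). Camera axes: x right, y down, z forward; pixel columns grow to the right and rows downward; lengths in m; the calibration is good to about 2 mm. A picture is of the moment at which its call begins: read the wrist's pose just before it.
A pose or a line that the arm cannot do raises robot.IKError and nothing moves.
- robot.close_job(): hands the job in, once; it reports no verdict.
Trained networks look in the newest picture that a camera, given by its name, has taken for a name from the list of things; names that differ only in an ending like _2 or _b are one class to them, and where a whole thing is asked for, a point or a joint stands for the part that bears it (a point fixed in the world has none). Each returns a list of dicts, best first, with "conf" (0 to 1); they miss things now and then, are a little off and sometimes report something else, mostly with a low value. They report only what shows in the picture. A call takes as long as a camera call. They do not tell look-alikes from the thing itself.
- robot.look_for(query, camera): "rect" ([left, top, width, height] in pixels, round what is visible of it).
- robot.outline_of(query, camera): "pixels" (420x560 bool, what is visible of it) and "rect" ([left, top, width, height] in pixels, round what is visible of it).
Readings, each from a call of its own:
- robot.read_clock(): time.
- robot.read_qpos(): joint angles.
- robot.read_joint_velocities(): joint speeds.
- robot.read_tau(): joint torques, N m.
- robot.read_eef_pos(): TCP position.
- robot.read_tool_rot(): TCP orientation.
- robot.read_force(): force on the tool from outside, world axes, zero at the start.
- robot.read_torque(): the same for the moment, N m.
- robot.read_finger_gap(): finger opening in m.
Only numpy, scipy, OpenCV 4.12 (cv2) and the standard library are available. Lean on these libraries where they do the work, as an engineer would, in place of code of your own. Each camera call takes 0.05 s, during which the arm holds its last target.

## Working session

There is one attempt and no reset: what is moved stays moved. The work goes in short steps, each a Python script; the robot and the scene stay as the last script left them, time stands still between calls to the robot, and variables do not carry over. Pictures are saved under pics/ and viewed, and the job is handed in when it is done.

```bash
ls; mkdir -p pics; cat > h.py <<'E'
import numpy as np, cv2
from plant import robot
def save(c,n): cv2.imwrite(f'pics/{n}.png',c['frame'][:,:,::-1])
E
python3 - <<'E'
from h import *
for n in ['scene','top']:
    c=robot.capture(n); save(c,n+'0'); np.savez(n+'0.npz',**c)
    print(n,c['fx'],c['fy'],c['cx'],c['cy'],np.round(c['camera_from_world'],3).tolist())
    for q in ['fixture','handle','trigger','guard','bar','offcut','billet','oilcan','spanner','clamp','bar_end','fence','end_stop','clamp_pivot','seat']:
        try: print(q,[(np.round(r['rect']).tolist(),round(r['conf'],2)) for r in robot.look_for(q,n)])
        except Exception as e: print(q,e)
print(robot.read_clock())
E
```

```text
pics
scene 462.2714075047349 462.2714075047349 276.0302111405015 210.00401079873572 [[0.454, 0.891, -0.007, -0.154], [0.634, -0.329, -0.7, -0.314], [-0.626, 0.313, -0.714, 1.739], [0.0, 0.0, 0.0, 1.0]]
fixture [([284.0, 174.0, 98.0, 74.0], 0.8)]
handle [([285.0, 176.0, 100.0, 76.0], 0.72)]
trigger [([304.0, 201.0, 15.0, 35.0], 0.46), ([286.0, 175.0, 100.0, 74.0], 0.44)]
guard [([143.0, 237.0, 57.0, 55.0], 0.58)]
bar [([242.0, 165.0, 27.0, 42.0], 0.76), ([72.0, 234.0, 44.0, 46.0], 0.65)]
offcut [([232.0, 278.0, 28.0, 19.0], 0.76)]
billet [([375.0, 155.0, 14.0, 18.0], 0.68)]
oilcan [([401.0, 133.0, 24.0, 38.0], 0.7)]
spanner [([404.0, 174.0, 54.0, 14.0], 0.72), ([192.0, 234.0, 22.0, 24.0], 0.69)]
clamp [([337.0, 182.0, 23.0, 47.0], 0.58)]
bar_end [([74.0, 234.0, 41.0, 43.0], 0.91), ([243.0, 164.0, 26.0, 42.0], 0.7), ([140.0, 236.0, 60.0, 53.0], 0.59), ([189.0, 236.0, 25.0, 23.0], 0.52)]
fence [([285.0, 177.0, 100.0, 74.0], 0.62)]
end_stop [([283.0, 175.0, 104.0, 72.0], 0.73)]
clamp_pivot [([284.0, 172.0, 105.0, 80.0], 0.86)]
seat [([285.0, 182.0, 100.0, 68.0], 0.79)]
top 382.9827050983
[... 464 characters left out ...]
)]
offcut [([329.0, 147.0, 22.0, 21.0], 0.66)]
billet [([158.0, 216.0, 20.0, 17.0], 0.53), ([366.0, 191.0, 37.0, 33.0], 0.25)]
oilcan [([127.0, 207.0, 21.0, 20.0], 0.7), ([365.0, 190.0, 38.0, 32.0], 0.43)]
spanner [([205.0, 161.0, 80.0, 64.0], 0.68), ([127.0, 170.0, 36.0, 36.0], 0.6)]
clamp [([222.0, 174.0, 13.0, 36.0], 0.51), ([204.0, 163.0, 82.0, 62.0], 0.27)]
bar_end [([431.0, 215.0, 24.0, 48.0], 0.97), ([264.0, 236.0, 41.0, 41.0], 0.8), ([344.0, 204.0, 26.0, 14.0], 0.76), ([161.0, 218.0, 16.0, 17.0], 0.47)]
fence [([205.0, 166.0, 78.0, 58.0], 0.84)]
end_stop [([200.0, 164.0, 83.0, 61.0], 0.94)]
clamp_pivot [([201.0, 164.0, 87.0, 64.0], 0.59)]
seat [([206.0, 164.0, 78.0, 62.0], 0.84)]
1.6
```

```bash
python3 - <<'E'
import cv2
a=cv2.imread('pics/scene0.png');cv2.imwrite('pics/scene0c.png',cv2.resize(a[120:310,60:470],(800,371),interpolation=cv2.INTER_CUBIC))
a=cv2.imread('pics/top0.png');cv2.imwrite('pics/top0c.png',cv2.resize(a[130:290,110:470],(800,356),interpolation=cv2.INTER_CUBIC))
E
```

```text
(no output)
```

View pics/scene0.png

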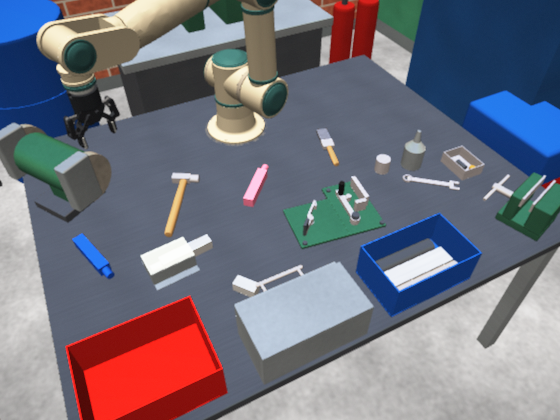

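```bash
sleep 1
```

```text
(no output)
```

View pics/scene0c.png

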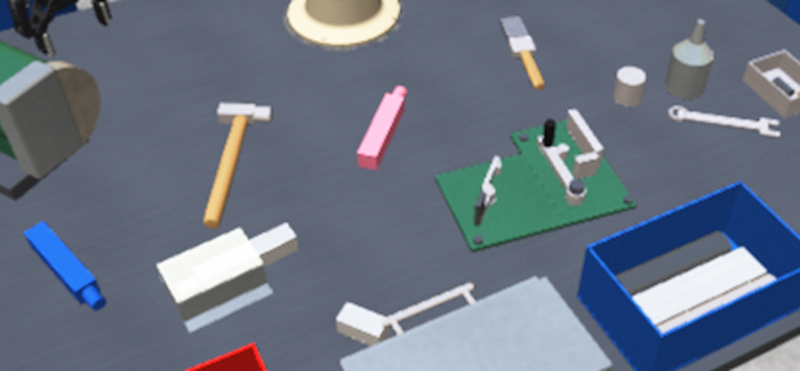

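View pics/top0c.png

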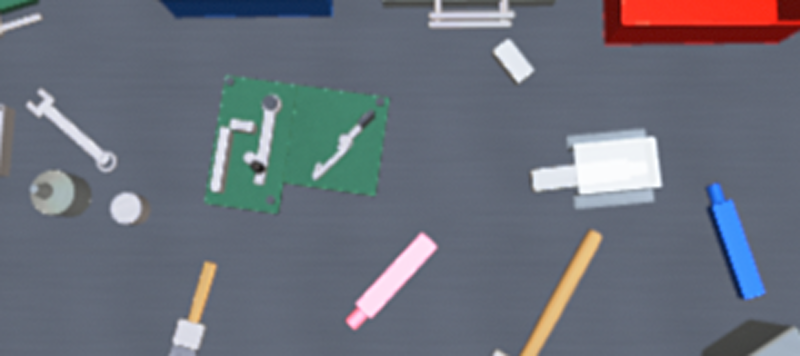

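```bash
cat >> h.py <<'E'
def w2c(c):
    return c['camera_from_world']
def q2R(q):
    from scipy.spatial.transform import Rotation as R
    return R.from_quat([q[1],q[2],q[3],q[0]]).as_matrix()
def yawq(psi):
    # tool down, tool x axis at angle psi in world
    from scipy.spatial.transform import Rotation as R
    M=np.array([[np.cos(psi),np.sin(psi),0],[np.sin(psi),-np.cos(psi),0],[0,0,-1.]])
    q=R.from_matrix(M).as_quat(); return np.array([q[3],q[0],q[1],q[2]])
def onplane(c,u,v,z):
    T=np.array(c['camera_from_world']);Rm=T[:3,:3];t=T[:3,3]
    o=-Rm.T@t; d=Rm.T@np.array([(u-c['cx'])/c['fx'],(v-c['cy'])/c['fy'],1])
    s=(z-o[2])/d[2]; return o+s*d
def cloud(c):
    d=c['depth'].astype(float);v,u=np.mgrid[:420,:560]
    P=np.stack([(u-c['cx'])/c['fx']*d,(v-c['cy'])/c['fy']*d,d],-1)
    T=np.array(c['camera_from_world']);W=(P-T[:3,3])@T[:3,:3]
    W[d<=0]=np.nan; return W
def wristcap(name):
    p=np.array(robot.read_eef_pos());R=q2R(robot.read_tool_rot())
    c=dict(robot.capture('wrist'))
    H=np.array(c['hand_eye']);M=np.eye(4);M[:3,:3]=R;M[:3,3]=p
    c['camera_from_world']=np.linalg.inv(M@H)
    save(c,name);np.savez(name+'.npz',**c);return c
def proj(c,P):
    T=np.array(c['camera_from_world']);q=T[:3,:3]@np.asarray(P)+T[:3,3]
    return np.array([c['fx']*q[0]/q[2]+c['cx'],c['fy']*q[1]/q[2]+c['cy']])
E
python3 - <<'E'
from h import *
c=dict(np.load('top0.npz'))
s=360/800
def pt(x,y,z): return np.round(onplane(c,110+x*s,130+y*s,z),3)[:2]
for n,x,y,z in [('plate TL',228,77,.01),('TR',388,97,.01),('BR',376,194,.01),('BL',206,203,.01),('Bnotch',277,213,.01),('fence front',216,190,.05),('fence back',224,128,.05),('pivot',271,102,.045),('handle',256,164,.08),('trigtop',368,117,.062),
 ('bar end L',533,168,.032),('bar end R',534,190,.032),('bar@guardL',574,165,.032),('bar@guardR',578,187,.032),('guard TL',573,143,.048),('guard TR',656,138,.048),('guard BR',660,186,.048),('guard BL',580,194,.048),('billet',126,208,.05),('offcut',512,60,.032),('pinkend',420,242,.032),('pinksp',355,322,.022)]:
    print(n,pt(x,y,z))
W=cloud(c)
for n,(x,y) in {'plate':(340,100),'bar':(550,178),'guard':(640,160),'table':(450,150),'fence':(220,160)}.items():
    print(n,W[int(130+y*s),int(110+x*s)])
w=robot.capture('wrist');print(np.round(w['hand_eye'],3),w['fx'],w['cx'],w['cy'])
E
```

```text
plate TL [0.667 0.187]
TR [ 0.633 -0.072]
BR [ 0.477 -0.053]
BL [0.463 0.218]
Bnotch [0.447 0.104]
fence front [0.481 0.193]
fence back [0.577 0.183]
pivot [0.619 0.111]
handle [0.517 0.127]
trigtop [ 0.592 -0.042]
bar end L [ 0.515 -0.298]
bar end R [ 0.481 -0.299]
bar@guardL [ 0.519 -0.362]
bar@guardR [ 0.485 -0.367]
guard TL [ 0.552 -0.358]
guard TR [ 0.559 -0.485]
guard BR [ 0.485 -0.489]
guard BL [ 0.473 -0.367]
billet [0.453 0.333]
offcut [ 0.687 -0.269]
pinkend [ 0.4   -0.122]
pinksp [ 0.277 -0.021]
plate [0.62961497 0.00573697 0.0035501 ]
bar [ 0.49913271 -0.32188574  0.03582807]
guard [ 0.52499655 -0.46007802  0.04720917]
table [ 5.49756593e-01 -1.69268483e-01 -2.43248587e-04]
fence [0.52729033 0.18827588 0.04974086]
[[ 1.     0.001  0.001 -0.   ]
 [-0.001  0.95   0.314 -0.08 ]
 [-0.    -0.314  0.95  -0.143]
 [ 0.     0.     0.     1.   ]] 343.2284096993711 277.28282317903984 207.96338162528198
```

```bash
python3 - <<'E'
from h import *
print(np.round(q2R(robot.read_tool_rot()),3))
for psi in (np.pi/2,-np.pi/2,0,np.pi):
  for p in ([.5,.1,.27],[.48,.12,.045],[.45,-.3,.2]):
    q=robot.solve_ik(p,yawq(psi)); print(psi,p,None if q is None else np.round(q,2))
E
```

```text
[[ 0.388 -0.922  0.   ]
 [-0.922 -0.388 -0.   ]
 [ 0.     0.    -1.   ]]
1.5707963267948966 [0.5, 0.1, 0.27] [ 0.12  0.    1.37 -0.    1.76 -1.45]
1.5707963267948966 [0.48, 0.12, 0.045] [ 0.17  0.12  1.71 -0.    1.31 -1.4 ]
1.5707963267948966 [0.45, -0.3, 0.2] [-0.66  0.11  1.4  -0.    1.63 -2.23]
-1.5707963267948966 [0.5, 0.1, 0.27] [ 0.12  0.    1.37 -0.    1.76  1.7 ]
-1.5707963267948966 [0.48, 0.12, 0.045] [ 0.17  0.12  1.71 -0.    1.31  1.74]
-1.5707963267948966 [0.45, -0.3, 0.2] [-0.66  0.11  1.4  -0.    1.63  0.91]
0 [0.5, 0.1, 0.27] [ 0.12  0.    1.37 -0.    1.76  0.12]
0 [0.48, 0.12, 0.045] [ 0.17  0.12  1.71 -0.    1.31  0.17]
0 [0.45, -0.3, 0.2] [-0.66  0.11  1.4  -0.    1.63 -0.66]
3.141592653589793 [0.5, 0.1, 0.27] None
3.141592653589793 [0.48, 0.12, 0.045] None
3.141592653589793 [0.45, -0.3, 0.2] [-0.66  0.11  1.4  -0.    1.63  2.49]
```

```bash
python3 - <<'E'
from h import *
robot.goto([.49,-.32,.27],yawq(0)); print(robot.read_clock()); wristcap('wbar')
robot.goto([.56,.12,.27],yawq(0)); print(robot.read_clock()); wristcap('wfix')
print(robot.read_clock())
E
```

```text
2.9083
4.5917
4.6417
```

View pics/wbar.png

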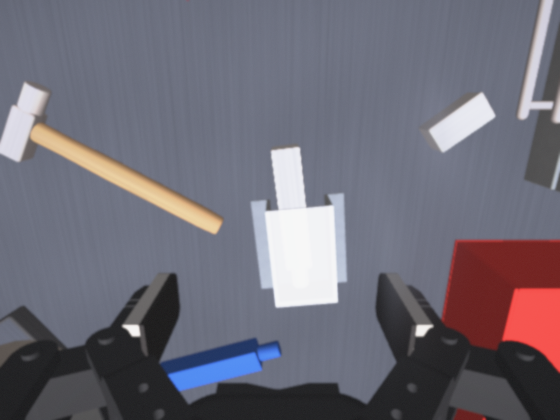

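View pics/wfix.png

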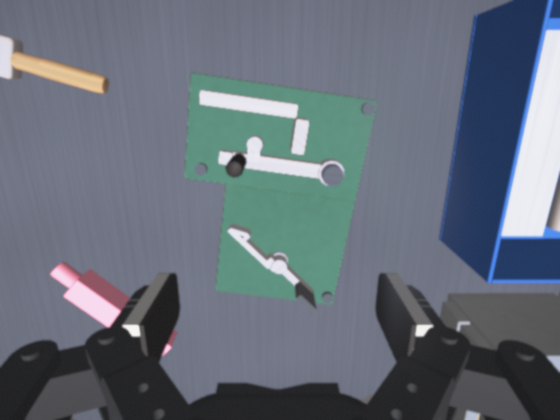

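```bash
python3 - <<'E'
import cv2
a=cv2.imread('pics/wfix.png');cv2.imwrite('pics/wfixz1.png',cv2.resize(a[70:190,180:380],(800,480),interpolation=cv2.INTER_CUBIC))
cv2.imwrite('pics/wfixz2.png',cv2.resize(a[190:310,180:380],(800,480),interpolation=cv2.INTER_CUBIC))
a=cv2.imread('pics/wbar.png');cv2.imwrite('pics/wbarz.png',cv2.resize(a[140:320,220:380],(533,600),interpolation=cv2.INTER_CUBIC))
E
```

```text
(no output)
```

View pics/wfixz1.png

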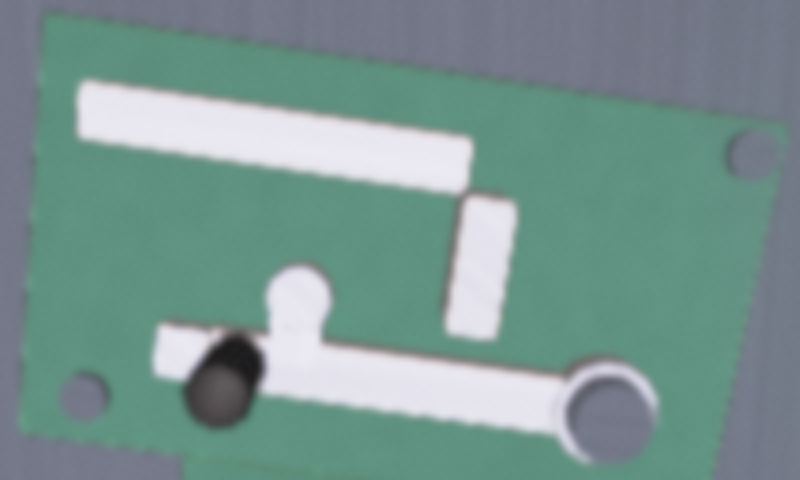

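View pics/wfixz2.png

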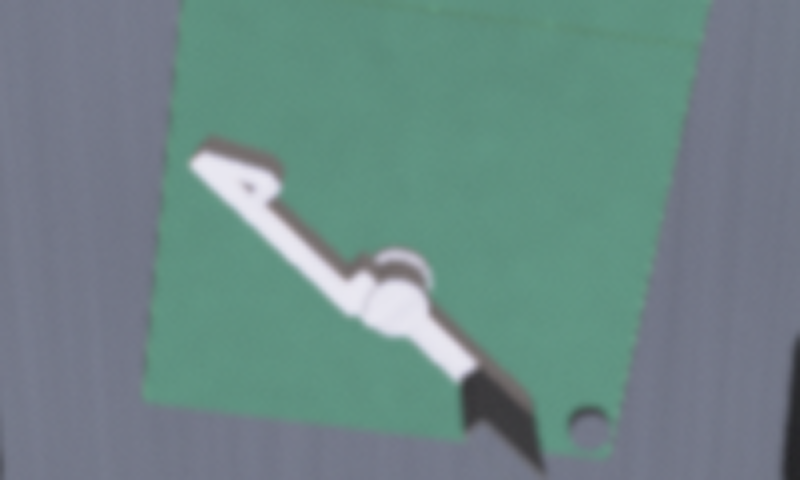

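View pics/wbarz.png

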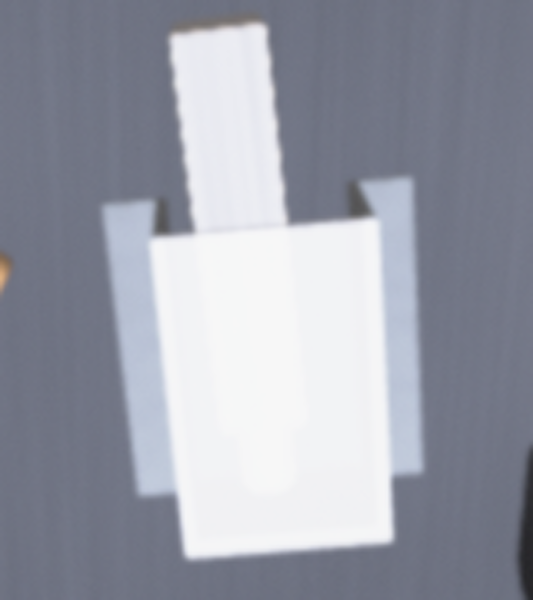

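```bash
cat > fit.py <<'E'
from h import *
from scipy.optimize import least_squares
c=dict(np.load('wfix.npz'))
obs=[(80,80,0,14,50),(472,137,100,14,50),(467,192,100,0,50),(77,138,0,0,50),(461,196,100,0,50),(517,203,114,0,50),(496,339,114,-36,50),(446,332,100,-36,50),(217,400,45,-55,80),(610,418,150,-55,44)]
uv=np.array([((x+.5)/4-.5+180,(y+.5)/4-.5+70) for x,y,*_ in obs]);P=np.array([o[2:] for o in obs])/1000.
def W(p,P): 
    s,co=np.sin(p[2]),np.cos(p[2]); P=np.atleast_2d(P)
    return np.stack([p[0]+co*P[:,0]-s*P[:,1],p[1]+s*P[:,0]+co*P[:,1],P[:,2]],1)
r=least_squares(lambda p:np.concatenate([proj(c,w)-u for w,u in zip(W(p,P)[:9],uv)]),[.48,.19,-.1])
print(r.x,np.degrees(r.x[2]));print(np.round(np.reshape(r.fun,(-1,2)),1))
print('pivot res',proj(c,W(r.x,P)[9])-uv[9])
np.save('fix.npy',r.x)
# check with top/scene
for n in ('top0','scene0'):
    t=dict(np.load(n+'.npz'));im=t['frame'][:,:,::-1].copy();im=cv2.resize(im,None,fx=4,fy=4,interpolation=cv2.INTER_CUBIC)
    for w in W(r.x,P): 
        u=proj(t,w)*4+1.5;cv2.circle(im,tuple(int(round(k)) for k in u),3,(0,0,255),-1)
    a=proj(t,W(r.x,[[.07,-.05,.03]])[0])*4
    cv2.imwrite(f'pics/{n}chk.png',im[int(a[1])-180:int(a[1])+180,int(a[0])-260:int(a[0])+260])
T=W(r.x,[[0.045,-.055,.08]]);print('post',T)
E
python3 fit.py
python3 - <<'E'
import sys;sys.path.insert(0,'.')
import os;os.chdir('.')
from h import *
c=dict(np.load('wbar.npz'));s=533/160
def p(x,y,z): return onplane(c,(x+.5)/s-.5+220,(y+.5)/s-.5+140,z)
A=p(170,34,.032);B=p(266,24,.032);C=p(193,225,.032);D=p(287,225,.032)
print('bar end L,R',A,B,'len',np.linalg.norm(A-B),'side',C,D)
G=[p(152,238,.048),p(380,218,.048),p(393,542,.048),p(187,558,.048)]
for g in G:print(np.round(g,4))
print([np.linalg.norm(G[i]-G[(i+1)%4]) for i in range(4)])
d=A-C;d2=B-D;print('dir',np.degrees(np.arctan2(d[1],d[0])),np.degrees(np.arctan2(d2[1],d2[0])))
# through-roof spigot
print('spigot shoulder', p(220,430,.032),p(302,428,.032),'sp end',p(268,493,.027))
E
```

```text
[ 0.4795595   0.19016215 -0.13715795] -7.858571580456989
[[-0.5  0.1]
 [ 0.4  0.1]
 [-0.5  0.5]
 [-0.6  0.1]
 [ 1.  -0.5]
 [ 0.5 -0.4]
 [ 0.2  0.3]
 [-0.4  0.3]
 [-0.2 -0.3]]
pivot res [0.90513215 1.25183953]
post [[0.51661683 0.12952591 0.08      ]]
bar end L,R [ 0.48112312 -0.29840555  0.032     ] [ 0.5129287  -0.29515134  0.032     ] len 0.031971624650229784 side [ 0.48867031 -0.36514262  0.032     ] [ 0.5215936  -0.36518796  0.032     ]
[ 0.4749 -0.3645  0.048 ]
[ 0.5513 -0.3575  0.048 ]
[ 0.5624 -0.4832  0.048 ]
[ 0.4863 -0.49    0.048 ]
[np.float64(0.07674827927388363), np.float64(0.1261683516291318), np.float64(0.0763983953805186), np.float64(0.12602282137195936)]
dir 96.45208137069213 97.05276734574493
spigot shoulder [ 0.49861641 -0.4454751   0.032     ] [ 0.52911886 -0.44468045  0.032     ] sp end [ 0.51737191 -0.47529709  0.027     ]
```

View pics/top0chk.png

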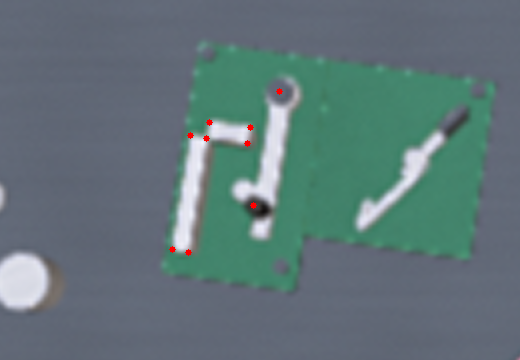

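View pics/scene0chk.png

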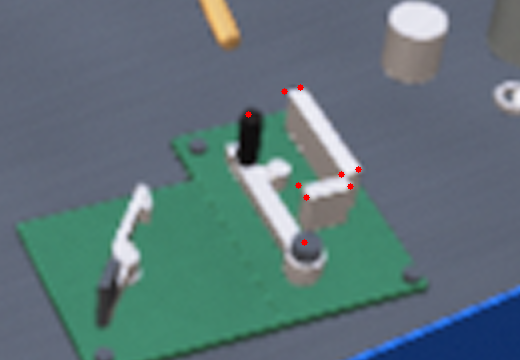

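```bash
cat >> h.py <<'E'
FIX=np.load('fix.npy')
def fw(x,y,z):
    s,co=np.sin(FIX[2]),np.cos(FIX[2])
    return np.array([FIX[0]+(co*x-s*y)/1000,FIX[1]+(s*x+co*y)/1000,z/1000])
def fdir(v):
    s,co=np.sin(FIX[2]),np.cos(FIX[2]);return np.array([co*v[0]-s*v[1],s*v[0]+co*v[1]])
def armpose(th,off,z=42,r=105):
    rr=np.array([-np.cos(th),-np.sin(th)]);t=np.array([np.sin(th),-np.cos(th)])
    c=np.array([150,-55])+r*rr-off*t
    return fw(c[0],c[1],z),yawq(FIX[2]+th)
E
python3 - <<'E'
from h import *
p,q=armpose(0,29,120); robot.goto(p,q); robot.grab(); print(robot.read_clock(),robot.read_finger_gap())
p,q=armpose(0,29,42); print(robot.movel(p,rate=.12,stop_force=15), robot.read_force())
p,q=armpose(0,22,42); print(robot.movel(p,rate=.05,stop_force=6), robot.read_force())
for th in (.1,.2,.3,.4,.5,.6):
    p,q=armpose(th,20); s=robot.movel(p,q,rate=.1,stop_force=35); f=robot.read_force()
    t=np.append(fdir([np.sin(th),-np.cos(th)]),0); print(th,s,np.round(f,1),'tang',np.dot(f,t).round(1),robot.read_clock())
wristcap('wcock1')
E
```

```text
6.0917 -0.0002874555414312207
False [-0.21300539  0.24734844  0.91989058]
False [-0.45888785 -0.46726536 -0.68000592]
0.1 False [-0.3  6.7  1.4] tang -6.7 7.4583
0.2 False [-1.4  7.1  1. ] tang -7.2 7.7167
0.3 False [-2.   7.2  3.4] tang -7.4 7.975
0.4 False [-3.5  6.7  4.2] tang -7.3 8.2333
0.5 False [-4.6  7.8  4.5] tang -8.9 8.4917
0.6 False [-6.8  7.2  5.4] tang -9.5 8.75
```

View pics/wcock1.png

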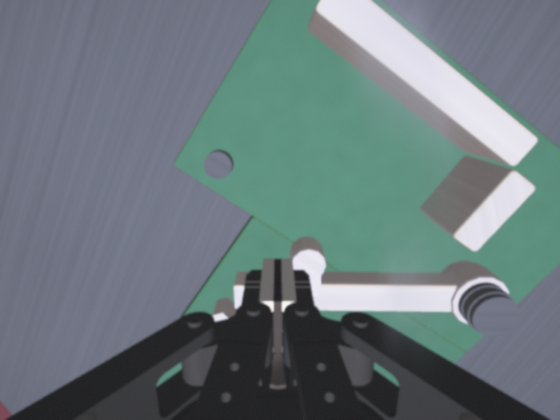

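```bash
python3 - <<'E'
from h import *
for th in (.7,.8,.88,.93,.96):
    p,q=armpose(th,20); s=robot.movel(p,q,rate=.08,stop_force=30); f=robot.read_force()
    t=np.append(fdir([np.sin(th),-np.cos(th)]),0); print(th,s,np.round(f,1),'tang',np.dot(f,t).round(1),robot.read_clock())
robot.dwell(.1);wristcap('wcock2')
E
```

```text
0.7 False [-6.1  6.4  4.9] tang -8.7 9.0833
0.8 False [-5.4  6.3  4.8] tang -8.3 9.3667
0.88 False [-6.1  5.4  4. ] tang -8.1 9.625
0.93 False [-7.  7.  5.] tang -10.0 9.875
0.96 False [-7.2  5.6  5.7] tang -9.1 10.125
```

View pics/wcock2.png

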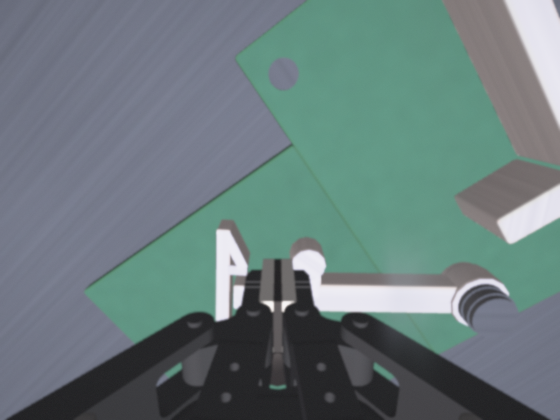

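```bash
python3 - <<'E'
from h import *
for th in (.92,.89,.86,.82):
    p,q=armpose(th,20); s=robot.movel(p,q,rate=.05); f=robot.read_force()
    t=np.append(fdir([np.sin(th),-np.cos(th)]),0); print(th,np.round(f,1),'tang',np.dot(f,t).round(1),robot.read_clock())
wristcap('wcock3')
E
```

```text
0.92 [-7.9  6.8  5. ] tang -10.4 10.525
0.89 [-1.   1.5 -0.3] tang -1.8 10.775
0.86 [ 0.2 -0.6 -0.5] tang 0.5 11.025
0.82 [ 0.2 -0.1  0.6] tang 0.2 11.275
```

View pics/wcock3.png

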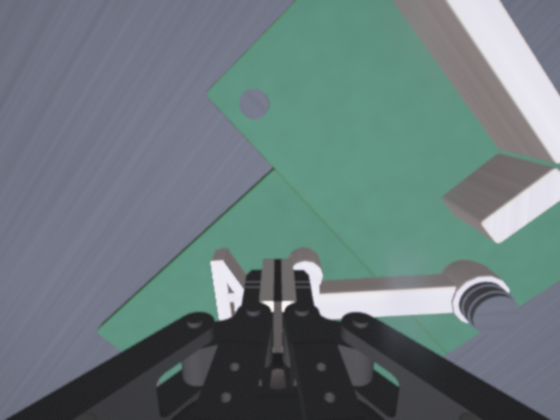

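```bash
python3 - <<'E'
from h import *
c=dict(np.load('wbar.npz'))
print('hammer end',onplane(c,220,228,.015),onplane(c,40,135,.015))
p,q=armpose(.75,26); robot.movel(p,rate=.1)
p[2]=.13; robot.movel(p,rate=.2)
robot.goto([.56,.08,.27],yawq(0)); wristcap('wfix2'); print(robot.read_clock())
robot.ungrasp(); print(robot.read_clock(), robot.read_finger_gap())
import cv2
a=cv2.imread('pics/wfix2.png');cv2.imwrite('pics/wfix2z.png',cv2.resize(a[120:320,180:380],(600,600),interpolation=cv2.INTER_CUBIC))
E
```

```text
hammer end [ 0.41699271 -0.39785846  0.015     ] [ 0.21785343 -0.28370851  0.015     ]
12.9417
13.725 0.0851823542884516
```

View pics/wfix2z.png

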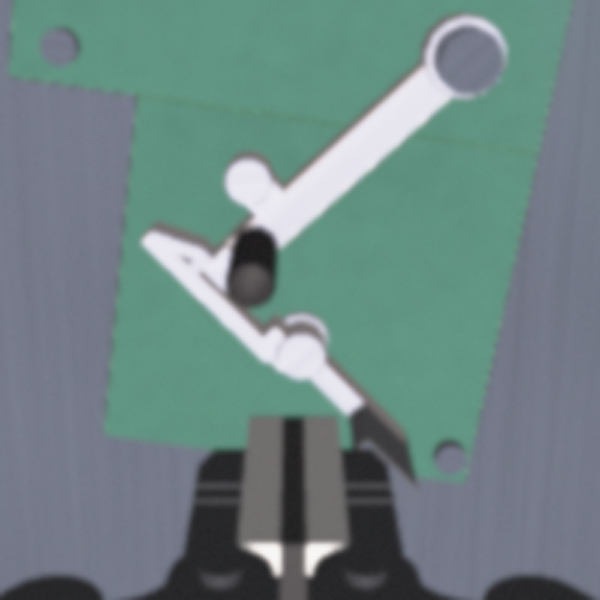

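```bash
cat > trig.py <<'E'
from h import *
c=dict(np.load('wfix.npz'))
def w2f(P):
    d=(np.array(P[:2])-FIX[:2])*1000;s,co=np.sin(FIX[2]),np.cos(FIX[2]);return np.array([co*d[0]+s*d[1],-s*d[0]+co*d[1]])
def pf(x,y,z): return w2f(onplane(c,(x+.5)/4-.5+180,(y+.5)/4-.5+190,z))
if __name__=='__main__':
    for z in (.032,.04): print('pivot',z,pf(395,306,z))
    for n,x,y in (('inner-near',485,372),('leftcorner',462,385),('bottom left',462,425),('tip',545,470),('r',530,405)): print(n,pf(x,y,.062),pf(x,y,.03))
    pv=pf(395,306,.036); t=pv+47*np.array([.78,-.62]); print('tab',t)
    im=cv2.resize(c['frame'][190:310,180:380,::-1],(800,480),interpolation=cv2.INTER_CUBIC)
    for a in(-15,15):
        for b in(-4.5,4.5):
            k=t+a*np.array([.78,-.62])+b*np.array([.62,.78])
            for z,col in((62,(0,0,255)),(30,(255,0,0))):
                u=(proj(c,fw(k[0],k[1],z))-[180,190]+.5)*4-.5;cv2.circle(im,tuple(int(i) for i in u),4,col,-1)
    cv2.imwrite('pics/trig.png',im)
E
python3 trig.py
```

```text
pivot 0.032 [ 106.72653578 -179.45977283]
pivot 0.04 [ 106.12349758 -175.26527856]
inner-near [ 133.23376345 -181.32355795] [ 138.27109785 -199.7069364 ]
leftcorner [ 127.28195809 -186.47221182] [ 131.77618095 -205.32541297]
bottom left [ 129.3188178  -199.70434624] [ 133.9989073  -219.76500033]
tip [ 156.11791386 -211.56721579] [ 163.24346272 -232.71037524]
r [ 147.99041582 -190.34782892] [ 154.3743178  -209.55468619]
tab [ 143.08501668 -206.50252569]
```

View pics/trig.png

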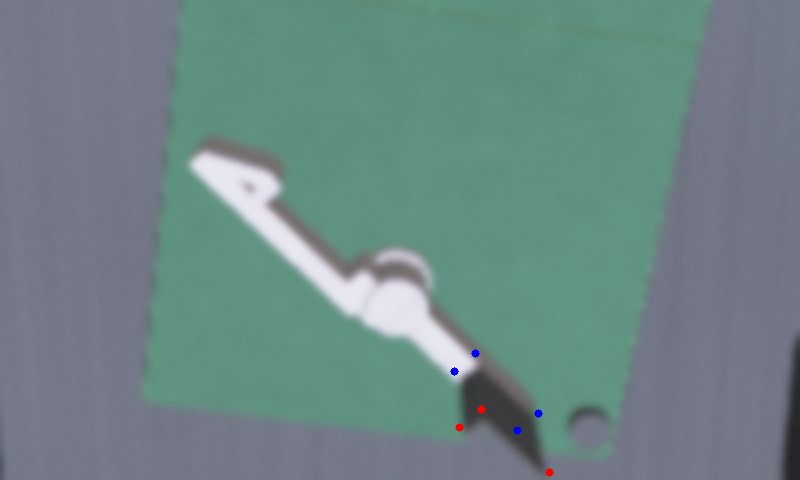

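```bash
cat >> h.py <<'E'
BE=np.array([.497,-.2968]); BY=np.radians(96.75); BD=np.array([np.cos(BY),np.sin(BY)])
E
python3 - <<'E'
from h import *
g=BE-.040*BD; q=yawq(BY-np.pi/2)
robot.goto([*g,.10],q); print(robot.read_clock())
print(robot.movel([*g,.006],rate=.15,stop_force=12),robot.read_eef_pos())
robot.grab(); print('gap',robot.read_finger_gap(),robot.read_clock(),robot.read_force())
g2=g+.145*BD
print(robot.movel([*g2,.0075],rate=.12,stop_force=25),robot.read_force(),robot.read_eef_pos())
robot.ungrasp()
robot.movel([*g2,.11],rate=.25)
print(robot.read_clock(),robot.read_finger_gap())
gb=g2-.085*BD
robot.goto([*gb,.20],q); wristcap('wbar2'); print(robot.read_clock())
E
```

```text
15.3833
False [ 0.50245148 -0.33681968  0.00720693]
gap 0.031187787554249512 16.7 [1.82693195 1.15251306 3.71454068]
False [-0.14407478  0.54687563 -4.35117694] [ 0.48442651 -0.19257605  0.0071073 ]
19.1917 0.08565937127228357
19.8083
```

View pics/wbar2.png

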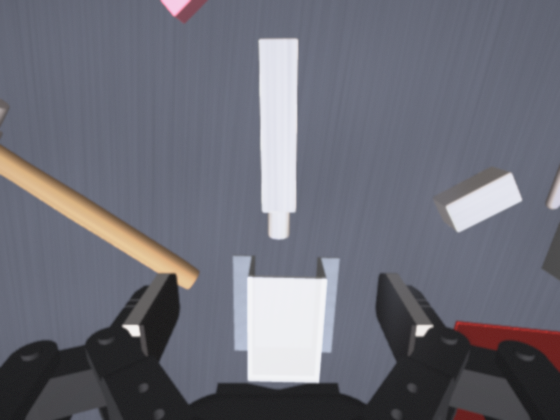

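```bash
python3 - <<'E'
from h import *
import cv2
c=dict(np.load('wbar2.npz'))
k=[onplane(c,u,v,.032) for u,v in((259.5,39),(298,39),(262.5,212),(296,212.5))]
for i in k: print(np.round(i,4))
e=(k[0]+k[1])/2;s=(k[2]+k[3])/2;d=e-s;print('len',np.linalg.norm(d),'yaw',np.degrees(np.arctan2(d[1],d[0])),'exp end',BE+.145*BD)
E
```

```text
[ 0.464  -0.1552  0.032 ]
[ 0.4952 -0.1515  0.032 ]
[ 0.482  -0.3031  0.032 ]
[ 0.5137 -0.2998  0.032 ]
len 0.14923766259719634 yaw 97.0230272349744 exp end [ 0.47995708 -0.15280507]
```

```bash
python3 - <<'E'
from h import *
E_=np.array([.4796,-.1533]);y=np.radians(96.9);d=np.array([np.cos(y),np.sin(y)])
g=E_-.125*d;q=yawq(y-np.pi/2)
robot.goto([*g,.08],q)
print(robot.movel([*g,.006],rate=.12,stop_force=12)); zg=robot.read_eef_pos()[2]
robot.grab();print('gap',robot.read_finger_gap(),'z',zg,robot.read_clock())
robot.movel([*g,.18],rate=.2)
p=fw(-32,-22,150); qf=yawq(FIX[2]-np.pi/2)
robot.goto(p,qf); print(robot.read_clock(),robot.read_finger_gap(),robot.read_eef_pos(),p)
wristcap('wcar'); c=robot.capture('scene');save(c,'scar')
E
```

```text
False
gap 0.030750919002201352 z 0.007281896868582782 21.6667
24.9833 0.030924120666844808 [0.44496933 0.17246831 0.1499588 ] [0.44485201 0.17274407 0.15      ]
```

View pics/wcar.png

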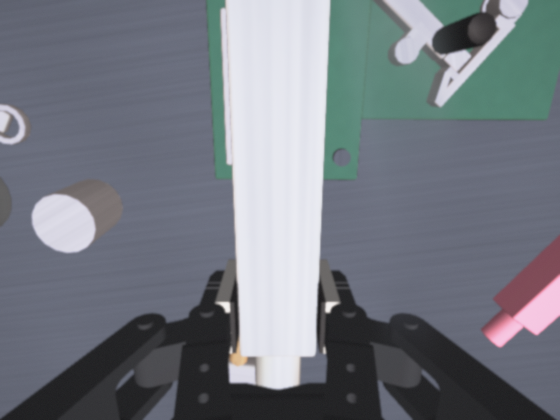

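View pics/scar.png

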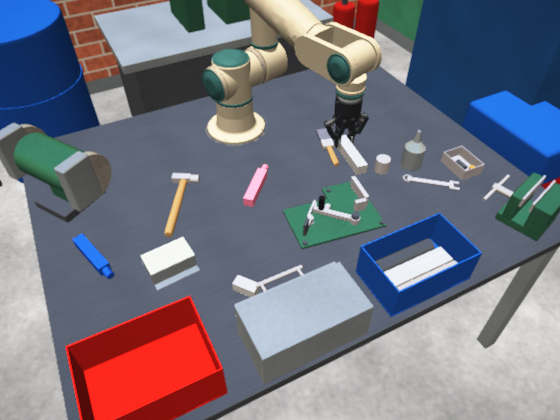

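```bash
python3 - <<'E'
from h import *
from trig import w2f
c=dict(np.load('wcar.npz'));W=cloud(c)
for v in (10,60,120,180,240,300,345): print(v,np.round(W[v,279],4),w2f(W[v,279]).round(1))
# edges near/far
for u,v in((234,5),(329,5),(235,200),(323,200),(238,354),(315,354)):
    print(u,v,w2f(onplane(c,u,v,.15+.0247)).round(1))
E
```

```text
10 [0.5481 0.1576 0.1747] [ 72.3 -22.9]
60 [0.5341 0.1595 0.1753] [ 58.3 -22.9]
120 [0.516  0.1619 0.1762] [ 40. -23.]
180 [0.4956 0.1647 0.1751] [ 19.4 -23. ]
240 [0.473  0.1678 0.1753] [ -3.4 -23.1]
300 [0.4466 0.1714 0.174 ] [-30.  -23.1]
345 [0.4258 0.1742 0.1749] [-51.  -23.2]
234 5 [73.7 -9.3]
329 5 [ 73.7 -38. ]
235 200 [11.9 -7.2]
323 200 [ 12.  -38.8]
238 354 [-55.8  -5.9]
315 354 [-55.8 -38.3]
```

```bash
python3 - <<'E'
from h import *
def st(m,s): print(m,s,'F',np.round(robot.read_force(),1),'t',round(robot.read_clock(),2),'pos',np.round(robot.read_eef_pos(),4))
robot.dwell(.2); f0=np.array(robot.read_force());print('f0',f0.round(1))
st('down1',robot.movel(fw(-32,-22,40),rate=.15,stop_force=12))
st('down2',robot.movel(fw(-32,-22,19),rate=.05,stop_force=8))
st('fence',robot.movel(fw(-32,-11,19),rate=.025,stop_force=5))
from trig import w2f
print(w2f(robot.read_eef_pos()))
E
```

```text
f0 [ 0.3  0.2 -4.5]
down1 False F [-0.2  0.1 -4.2] t 26.17 pos [0.4456 0.173  0.041 ]
down2 False F [-1.  -0.7 -4.6] t 26.73 pos [0.4448 0.1727 0.0188]
fence True F [-0.8 -1.2 -3.2] t 27.09 pos [0.4452 0.1791 0.0183]
[-32.54231194 -15.6688465 ]
```

```bash
python3 - <<'E'
from h import *
from trig import w2f
def st(m,s): print(m,s,'F',np.round(robot.read_force(),1),'t',round(robot.read_clock(),2),'pos',np.round(robot.read_eef_pos(),4),w2f(robot.read_eef_pos()).round(1))
st('stop',robot.movel(fw(-15,-16.2,19),rate=.03,stop_force=8))
p=w2f(robot.read_eef_pos())
st('down',robot.movel(fw(p[0],p[1],14),rate=.03,stop_force=5))
st('fence',robot.movel(fw(p[0],p[1]+4,robot.read_eef_pos()[2]*1000),rate=.03,stop_force=6))
p=w2f(robot.read_eef_pos())
st('stop',robot.movel(fw(p[0]+5,p[1],robot.read_eef_pos()[2]*1000),rate=.03,stop_force=8))
wristcap('wseat')
E
```

```text
stop True F [ 0.4  0.4 -0.2] t 27.5 pos [0.452  0.1776 0.017 ] [-25.6 -16.2]
down False F [-15.3  -4.5  19.9] t 27.75 pos [0.4522 0.1777 0.0165] [-25.4 -16.1]
fence True F [-1.1 -2.9  3.8] t 27.96 pos [0.4523 0.1781 0.0166] [-25.3 -15.7]
stop True F [-5.4 -0.2  5.9] t 28.17 pos [0.4523 0.178  0.0166] [-25.3 -15.8]
```

View pics/wseat.png

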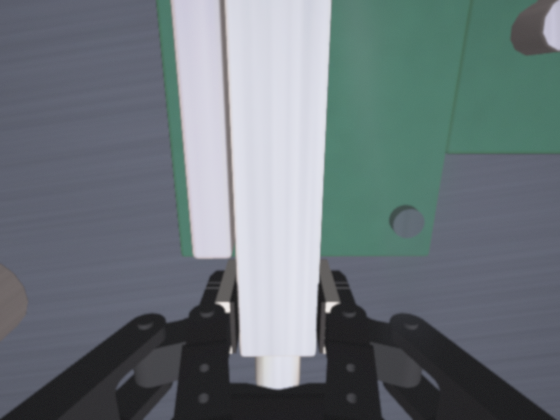

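```bash
python3 - <<'E'
from h import *
from trig import w2f
robot.ungrasp()
p=np.array(robot.read_eef_pos()); p[2]=.13; robot.movel(p,rate=.25)
robot.goto(fw(30,-60,270),yawq(0)); c=wristcap('wseat2'); print(robot.read_clock())
im=c['frame'][:,:,::-1];u=proj(c,fw(30,-40,40)).astype(int);print(u)
cv2.imwrite('pics/wseat2z.png',cv2.resize(im[max(0,u[1]-75):u[1]+75,u[0]-100:u[0]+100],(800,600),interpolation=cv2.INTER_CUBIC))
E
```

```text
31.0583
[281 153]
```

View pics/wseat2z.png

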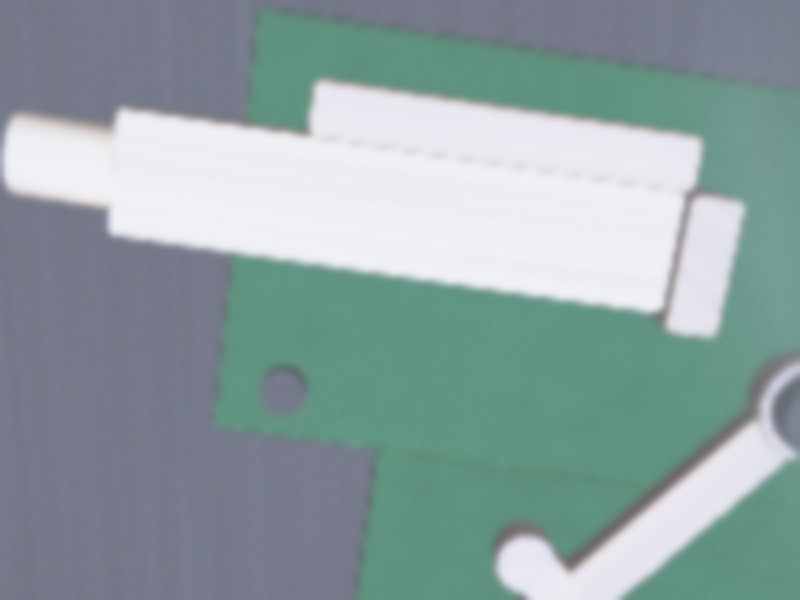

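```bash
python3 - <<'E'
from h import *
from trig import w2f
c=dict(np.load('wseat2.npz'))
def p(x,y,z): return w2f(onplane(c,(x+.5)/4-.5+181,(y+.5)/4-.5+78,z)).round(1)
print('bar',p(685,192,.042),p(664,314,.042),p(118,108,.042),p(110,236,.042))
print('fence',p(700,138,.05),p(312,136,.05),p(316,80,.05),'stop',p(692,194,.05),p(742,205,.05),p(666,331,.05))
print('tab w',fw(143.5,-206,40))
for psi in (0.67,):
  pass
n=fdir([.62,.78]);print(n,np.degrees(np.arctan2(n[1],n[0])))
for ps in (np.arctan2(n[1],n[0])-np.pi/2,np.arctan2(n[1],n[0])+np.pi/2):
    k=np.array([143.5,-206])-30*np.array([.62,.78]); print(robot.solve_ik(fw(*k,40),yawq(ps)))
E
```

```text
bar [99.6 -0.4] [100.5 -32.7] [-49.7   0.3] [-49.3 -32.5]
fence [98.8 13.7] [1.2 0.7] [ 0.5 14.2] stop [99.7 -0.2] [113.   -1.2] [100.2 -36. ]
tab w [ 0.59354581 -0.03352373  0.04      ]
[0.7208254  0.68790314] 43.6612301712
[-1.58694518e-01  3.34315396e-01  1.47268776e+00 -4.44089210e-16
  1.33458950e+00  6.50069587e-01]
[-1.58694518e-01  3.34315396e-01  1.47268776e+00 -4.44089210e-16
  1.33458950e+00 -2.49152307e+00]
```

```bash
cat > push.py <<'E'
from h import *
n=np.array([.62,.78]);n/=np.hypot(*n);N=fdir(n);T0=np.array([143.5,-206])
q=yawq(np.arctan2(N[1],N[0])-np.pi/2)
def P(d,z): k=T0-d*n; return fw(k[0],k[1],z)
robot.grab(); robot.goto(P(34,130),q)
print(robot.movel(P(34,42),rate=.15,stop_force=12),robot.read_clock())
print(robot.movel(P(16,42),rate=.06,stop_force=15),robot.read_force())
for d in (13,11,9.5,8,6.5):
    s=robot.movel(P(d,42),rate=.03,stop_force=20);f=np.array(robot.read_force());print(d,s,np.round(f,1),'n',(f[:2]@N).round(1))
c=wristcap('wtrig');c2=robot.capture('top');save(c2,'ttrig');print(robot.read_clock())
im=c2['frame'][:,:,::-1];cv2.imwrite('pics/ttrigz.png',cv2.resize(im[140:250,170:320],(800,587),interpolation=cv2.INTER_CUBIC))
c2=robot.capture('scene');im=c2['frame'][:,:,::-1];cv2.imwrite('pics/strigz.png',cv2.resize(im[150:260,270:420],(800,587),interpolation=cv2.INTER_CUBIC))
E
python3 push.py
```

```text
False 33.5083
False [-0.65143589 -1.64699322  1.42470659]
13 False [-3.1 -4.   4.1] n -5.0
11 False [-1.7 -2.9  2.4] n -3.3
9.5 False [-1.  -4.   2.4] n -3.5
8 False [-1.5 -3.6  3.4] n -3.6
6.5 False [-2.1 -4.1  2.6] n -4.4
35.3083
```

View pics/strigz.png

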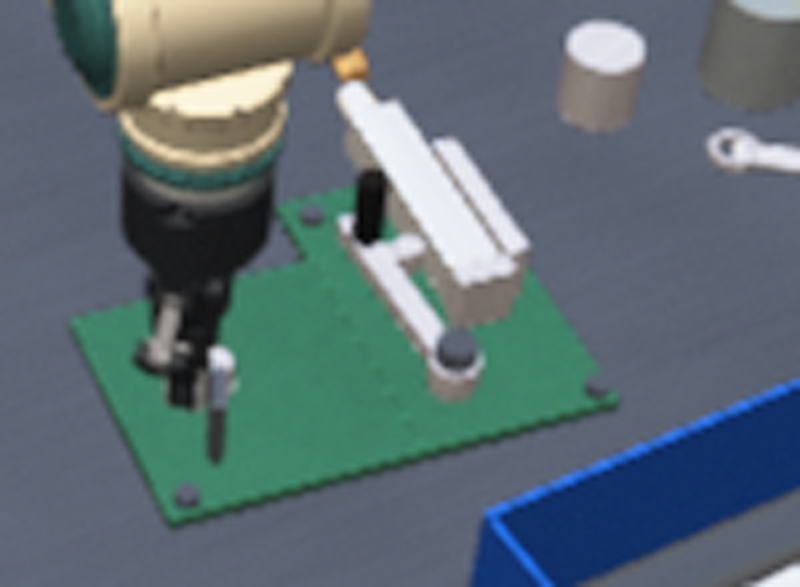

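The arm has snapped onto the bar. I'll back off and check the whole scene.

```bash
python3 - <<'E'
from h import *
n=np.array([.62,.78]);n/=np.hypot(*n);T0=np.array([143.5,-206])
def P(d,z): k=T0-d*n; return fw(k[0],k[1],z)
robot.movel(P(36,42),rate=.12); robot.movel(P(36,140),rate=.25)
robot.goto(fw(50,-70,280),yawq(0)); c=wristcap('wend'); print(robot.read_clock(),robot.read_force())
im=c['frame'][:,:,::-1];u=proj(c,fw(50,-60,40)).astype(int);print(u)
o=(u[0]-120,max(0,u[1]-90));print(o);cv2.imwrite('pics/wendz.png',cv2.resize(im[o[1]:o[1]+180,o[0]:o[0]+240],(800,600),interpolation=cv2.INTER_CUBIC))
for n_ in('top','scene'):
    c=robot.capture(n_);save(c,n_+'end')
    d=np.abs(c['frame'].astype(int)-np.load(n_+'0.npz')['frame'].astype(int)).max(2)>50;cv2.imwrite(f'pics/{n_}diff.png',(d*255).astype(np.uint8))
E
```

```text
37.25 [-0.50004859  0.78348575 -0.38591991]
[279 160]
(np.int64(159), np.int64(70))
```

View pics/wendz.png

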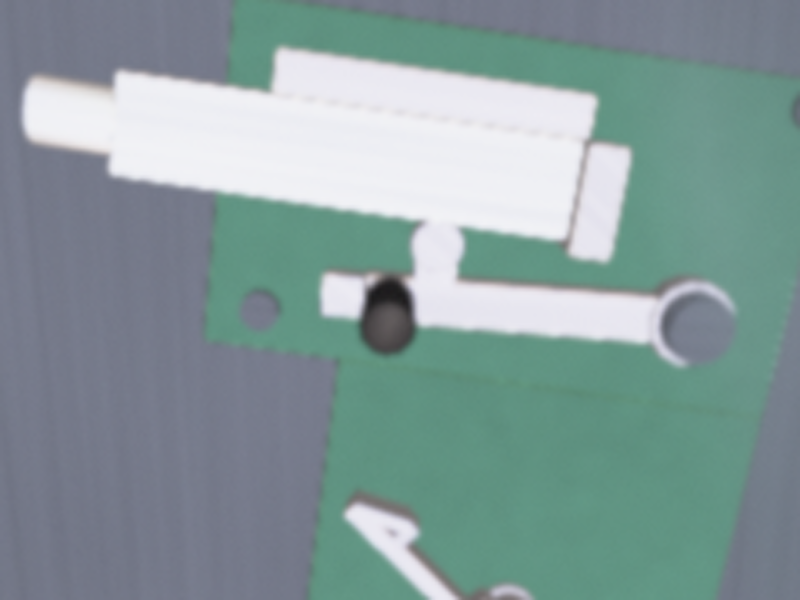

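View pics/sceneend.png

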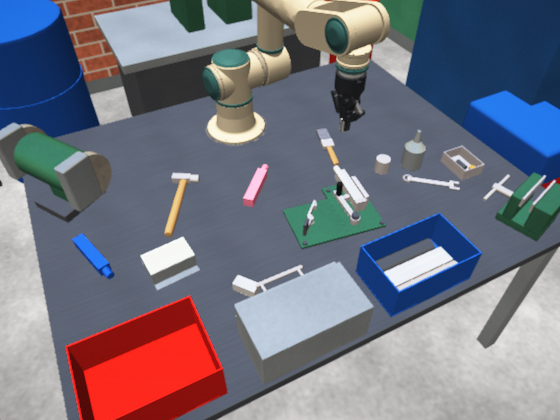

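View pics/scenediff.png

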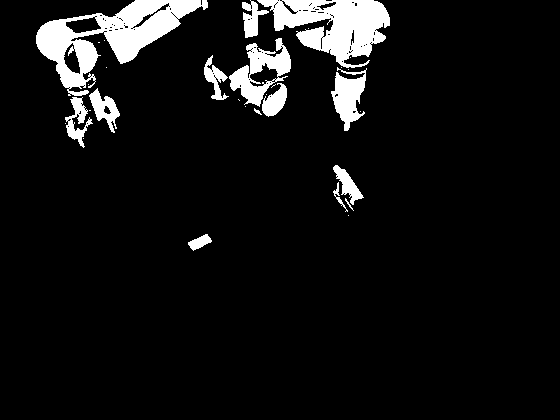

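```bash
python3 - <<'E'
from h import *
from trig import w2f
c=dict(np.load('wend.npz'));s=10/3
def p(x,y,z): return w2f(onplane(c,(x+.5)/s-.5+159,(y+.5)/s-.5+70,z)).round(1)
print('bar',p(584,142,.042),p(567,241,.042),p(117,71,.042),p(110,174,.042),'stop',p(589,146,.05),p(571,258,.05))
h=p(387,324,.08);print('post',h,'theta',np.arctan2(-55-h[1],150-h[0]))
robot.close_job()
E
```

```text
bar [99.7 -0.8] [100.  -32.3] [-49.3   0.5] [-49.7 -31.2] stop [100.2  -1.5] [101.  -36.6]
post [ 44.6 -59.9] theta 0.046456114618289614
the job is handed in; nothing more can be done
```

The job is done and handed in at about 37 s. The arm was cocked, the bar was drawn out, regripped and seated, and the trigger let the arm snap onto it.

- **Cocking:** I swung the post back with shut fingers to about 0.96 rad. On easing back, the force on the tool fell to zero near 0.89 rad, so the sear was holding the arm by itself.
- **Bar:** I drew it out from under the guard, set it down, and took it again 125 mm from the square-cut end. I then pushed it home against the fence and end stop by feel.
- **Release:** After the arm snapped over, the last wrist picture put the bar's square-cut end at fixture x of about 99.7–100 mm and its side within about 1 mm of the fence. The spigot overhangs and the arm's pad is on the bar.
- **Other things:** Comparing the scene camera before and after shows that only the robot, the bar and the clamp arm moved.

Small disagreements:
- The arm angle read from the last picture was 0.046 rad, against the 0.07 you gave for resting on the bar. That is a difference of about 2.5 mm at the post, roughly what the camera calibration allows, and the pad shows in contact.
- The fixture pose also differed by up to about 2 mm between the wrist and top cameras. That did not matter, because the bar was seated by touch.

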